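# Put the sharpening steel and the peeler away

## Robot

A 6-joint arm with a two-finger parallel gripper is mounted at the origin on a cart in front of the work surface, level with it; the furniture and walls round the work are solid. World frame = base frame: x ahead of the robot, y to its left, z up, the work surface at z = 0. Lengths are in m, angles in rad, forces in N, time in s.
With the tool pointing down it reaches from about 0.35 to 0.775 m from the base axis. Payload 7.3 kg.
Tool frame: the origin (TCP) lies at the very end of the fingers, on their centre line; the grasp point (between the pads) lies 19 mm behind it; z points along the fingers, y is the line along which they close (so a half turn about z gives the same grasp; the last joint's range is limited). The gripper opens to 92 mm and grips with 3 to 60 N. Pads are 19 mm wide; open, the fingers measure 130 mm over their backs; the gripper's body (75 mm by 190 mm) begins 47 mm behind the grasp point.
Start: joints at [1.082, 0.342, 1.524, -0, 1.275, -0.146], TCP at [0.176, 0.494, 0.227] pointing down, gripper open.
Joint ranges: [-2.53, 2.53], [-0.77, 2.02], [0.04, 2.7], [-1, 4.14], [0.28, 2.66], [-3.11, 3.11]. Speed limits (rad/s): [2.57, 2.57, 3.14, 3.14, 3.14, 3.14].

## Interface

Orientations are given as [roll, pitch, yaw] about the fixed x, y, z axes, in that order (R = Rz(yaw) Ry(pitch) Rx(roll)).
In Python, from cell import telemetry, eyes, job gives the robot as it stands.
- The arm moves only by the tool apply_moves, never from a script. Its arguments are lists of equal length, an entry for each row: "delta_pos": the shift along the world's x, y, z each as a share of 0.4 m, from -1 to 1, a list of three; "dr": the turn, a rotation vector about the world's x, y, z each as a share of 0.5 rad, from -1 to 1, a list of three; "jaw": the opening, from 0 (shut) to 1 (fully open). A call has 1 to 8 rows; each row is the pose to reach, as a shift and turn from the pose commanded when the call began; what a row does not reach only later rows make up. A row lasts 1/12 s, in which the tool goes at most 41.7 mm and 7.16 degrees, less where a joint would pass 70% of its speed; a pose out of reach is approached as far as the arm can. A call with a number of a shift or a turn outside -1 to 1 is refused whole. A call with a gripper value outside its range is refused whole. The fingers move at their own pace and stop on an object; "force" is the grip in N (left out, the last holds). Time passes only in rows, so rows that repeat a pose let the fingers close. It gives the time, the measured TCP pose, the force, the opening and the grip force at its end, in the units of the state.
- telemetry.observe(): the state, without advancing time (a new reading comes with each control period).
- eyes.read_camera(name): name is "side" or "top" or "wrist"; returns the picture (420x560x3 uint8, red, green, blue); there is no depth.
- eyes.camera_model(name): a dict with "vertical_fov" (degrees; the focal length in pixels is half the picture's height over the tangent of half this angle, whatever the lens; pixels are square), "cx", "cy" (the principal point, pixels), "rvec" (rotation vector, rad) and "tvec" (3), from world to camera coordinates, as OpenCV has them; the wrist camera has in their place "hand_eye" (4x4, takes a point from camera to tool coordinates, whose origin is the TCP and whose axes are the flange's). Camera axes: x right, y down, z forward; pixel columns grow to the right and rows downward; lengths in m; the calibration is good to about 2 mm. The wrist camera is an equidistant fisheye: a pixel r from the principal point sees the ray r / f radians off the axis. A picture is of the moment at which its call begins: read the wrist's pose just before it. camera_model takes no time and is no camera call.
- job.hand_in(): hands the job in; it is judged then, once.
The state is a dict: "time": time; "qpos": joint angles; "qvel": joint speeds; "joint_efforts": joint torques, N m; "tool_pos": TCP position; "tool_rot": TCP orientation; "contact_force": force on the tool from outside, world axes, zero at the start; "torque": the same for the moment, N m; "opening": finger opening in m; "grip_force": force on a finger pad.
Only numpy, scipy, OpenCV 4.12 (cv2) and the standard library are available. Lean on these libraries where they do the work, as an engineer would, in place of code of your own. Each camera call takes 0.05 s, during which the arm holds its last target. There are 200 camera calls.

## Task

Put the two washed tools away: take the sharpening steel with the red handle out of the drainer and slide it, rod first, into the brass-rimmed round hole of the slanted knife block until its guard rests on the wood; and lay the peeler flat and lengthwise in the empty compartment of the wooden cutlery tray, lying on the compartment's floor. Leave the garlic and the kitchen timer where they stand.

Things in the scene. Friction and masses are not known exactly. Their poses are not given: they have to be found in the camera images.
- steel: sharpening steel (loose). Round rod 12 mm thick, 105 mm long, rounded tip; round guard 34 mm wide, 6 mm thick; red handle 28 (its x) x 22 (its y) x 90 mm long with a 3 mm steel button on the end; 0.16 kg. Origin: centre of the guard's underside, where the rod leaves it. z points along the handle: the rod reaches to z = -105 mm, the handle from z = 6 to 96 mm.
- steel_hole: wood of the knife block, fixed. Origin: centre of the round hole's mouth in the slanted top face, 134 mm above the worktop. z points out along the hole's axis, leaning 30 degrees from vertical to the block's front; x lies in the face, up and to the back; y is level. Hole brass-rimmed, 15 mm wide, 114 mm deep. The face spans x -45 to 45, y -95 to 30 mm.
- knife_block: foot of the knife block, fixed, 125 mm wide; origin on the worktop, below the middle of the top face; -x is its front. The hole lies 32 mm to its +y side. On its -y side two black knife handles, 18 mm thick, stick out 97 and 112 mm along the hole's direction, centred at y = -68 mm and x = -22, +22 mm in the frame of steel_hole.
- drainer: white drainer, fixed, 80 (x) x 130 (y) x 118 mm high: drip tray, four thin posts, top plate with two holes 16 mm wide at y = -30 and +30 mm, and a guide plate with the same holes 32 to 38 mm above the worktop. Origin: centre of its underside, z up.
- drainer_hole (a point): centre of the drainer's top-plate hole (its +y one) in which the steel hangs upright on its guard at the start, 118 mm above the worktop.
- peeler: peeler (loose), dark handle and steel head, 170 (its x) x 25 (its y) x 17 mm high, lying on the worktop; origin at the centre of its underside, z up. 0.08 kg nominal. It may lie either way round in the tray.
- tray: low pale wooden cutlery tray, fixed, 206 (x) x 108 (y) x 12 mm high. Floor and walls 4 mm thick; the walls rise 8 mm over the floor. A wall along x at y = 0 parts two compartments, each 198 x 48 mm inside; the one at -y holds a teaspoon, the one at +y is empty. Origin: centre of its underside, z up.
- bay (a point): centre of the floor of the tray's empty compartment, 4 mm above the worktop; axes as the tray's.
- garlic: garlic bulb (loose bystander), 60 x 57 x 58 mm, origin at the centre of its underside.
- timer: cream kitchen timer with a black knob (loose bystander), 69 x 69 x 46 mm, origin at the centre of its underside.
Things that resemble listed ones, but are neither listed nor needed, are in the scene too. What is shaped like the steel but orange is not meant.

How it is judged:
At the end, for the whole second after the job is handed in: Steel: guard underside within 8 mm of the hole's mouth, within 0.08 rad of its axis. Peeler in the empty compartment: within 6 mm of the floor, 14 mm of the middle lengthwise, 13 mm sideways, 0.15 rad of the tray's length (either way round), flat within 0.08 rad. Both at rest (distance between steel and steel_hole below 0.008 m and angle between the z axis of steel and the z axis of steel_hole, either way round below 0.08 rad and x of peeler in the frame of bay between -0.014 and 0.014 m and y of peeler in the frame of bay between -0.013 and 0.013 m and z of peeler in the frame of bay between -0.006 and 0.006 m and angle between the x axis of peeler and the x axis of tray, either way round below 0.15 rad and angle between the z axis of peeler and the z axis of tray, either way round below 0.08 rad and linear speed of each of steel, peeler below 0.02 m/s); the robot touches nothing.
It fails at once if a bystander (garlic, timer) is pushed more than 30 mm from its place (distance of any of garlic, timer from where it was at the start of the episode above 0.03 m).
It also fails if it takes over 58 s, if anything falls off the work surface, if the arm or the gripper's body presses on something with over 40 N, if the wrist force passes 120 N, or if a joint passes its speed limit or range.

## Working session

There is one attempt and no reset: what is moved stays moved. The work goes in short steps, Python scripts to look and compute and a tool call to move; the robot and the scene stay as the last step left them, time stands still between calls to the robot, and variables do not carry over. Pictures are saved under pics/ and viewed, at most 10 in all, crops included, and the job is handed in when it is done.

Besides the shell and the picture viewer there is one more tool, called after "Call:" as name(argument=value, ...) on one line, values as JSON. apply_moves: Moves the arm, as the interface text tells. Its arguments: {"type":"object","properties":{"delta_pos":{"type":"array"},"dr":{"type":"array"},"jaw":{"type":"array"},"force":{"type":"number"}},"required":["delta_pos","dr","jaw"]}

```bash
ls; mkdir -p pics
cat > h.py <<'E'
import numpy as np, cv2
from scipy.spatial.transform import Rotation as R
from cell import telemetry, eyes, job
def cam(n):
    m=eyes.camera_model(n); f=210/np.tan(np.radians(m["vertical_fov"])/2); return m,f
def ray(n,uv,st=None):
    "origin, unit dir in world"
    m,f=cam(n); d=(np.array(uv,float)-[m["cx"],m["cy"]])/f
    if n=="wrist":
        r=np.linalg.norm(d); v=np.r_[d/r*np.sin(r),np.cos(r)] if r>1e-9 else np.array([0,0,1.])
        H=np.array(m["hand_eye"]); T=R.from_euler("xyz",st["tool_rot"]).as_matrix()
        return T@H[:3,3]+st["tool_pos"],T@H[:3,:3]@v
    K=R.from_rotvec(m["rvec"]).as_matrix(); v=np.r_[d,1]; v/=np.linalg.norm(v)
    return -K.T@np.array(m["tvec"]),K.T@v
def plane(r,z): o,d=r; return o+d*(z-o[2])/d[2]
def cross(rs):
    A=sum(np.eye(3)-np.outer(d,d) for o,d in rs); b=sum((np.eye(3)-np.outer(d,d))@o for o,d in rs)
    p=np.linalg.solve(A,b); return p,[np.linalg.norm(np.cross(d,p-o)) for o,d in rs]
def proj(n,p,st=None):
    m,f=cam(n); p=np.array(p,float)
    if n=="wrist":
        H=np.array(m["hand_eye"]); T=R.from_euler("xyz",st["tool_rot"]).as_matrix()
        c=H[:3,:3].T@(T.T@(p-st["tool_pos"])-H[:3,3]); rr=np.hypot(c[0],c[1]); a=np.arctan2(rr,c[2])
        return c[:2]/rr*a*f+[m["cx"],m["cy"]]
    c=R.from_rotvec(m["rvec"]).as_matrix()@p+np.array(m["tvec"]); return c[:2]/c[2]*f+[m["cx"],m["cy"]]
def snap(n,tag):
    st=telemetry.observe(); im=eyes.read_camera(n); cv2.imwrite(f"pics/{tag}.png",im[:,:,::-1]); return st,im
E
python3 - <<'E'
from h import *
for n in("side","top","wrist"):
    st,im=snap(n,n+"0"); m,f=cam(n); print(n,f,m["cx"],m["cy"])
    if n!="wrist": print(np.round(ray(n,(280,210)),3))
    else: print(np.round(m["hand_eye"],3))
print(st)
E
```

```text
pics
side 486.2846135799769 274.1684391832108 214.82762297611524
[[ 0.06  -0.729  0.779]
 [ 0.421  0.679 -0.601]]
top 461.0377774586649 289.186265537009 209.1302687805019
[[ 0.315  0.009  0.966]
 [ 0.221 -0.001 -0.975]]
wrist 325.19226210127806 280.41984837913924 209.32114774618992
[[-0.    -0.952 -0.305  0.083]
 [ 1.     0.    -0.001  0.001]
 [ 0.001 -0.305  0.952 -0.157]
 [ 0.     0.     0.     1.   ]]
{'time': 0.1, 'qpos': array([ 1.08198892e+00,  3.42625453e-01,  1.52488239e+00, -8.12960287e-06,
        1.27537176e+00, -1.46020143e-01]), 'qvel': array([ 4.51725450e-05, -2.12650913e-03,  2.97049158e-04,  4.18429912e-04,
        7.99669913e-04, -2.38300204e-04]), 'joint_efforts': array([ 2.09146318e-03, -4.32000017e+01, -2.44696158e+01,  7.19683059e-02,
        5.25639486e-02, -7.08763309e-06]), 'tool_pos': array([0.17629114, 0.4941589 , 0.22614242]), 'tool_rot': array([-3.14031826e+00, -1.79562720e-04,  2.79880764e+00]), 'contact_force': array([-0.1980566 ,  0.78102474, -0.21138335]), 'torque': array([0.00018078, 0.01556175, 0.00760944]), 'grip_force': 0.0, 'opening': 0.09181202957759055}
```

View pics/top0.png

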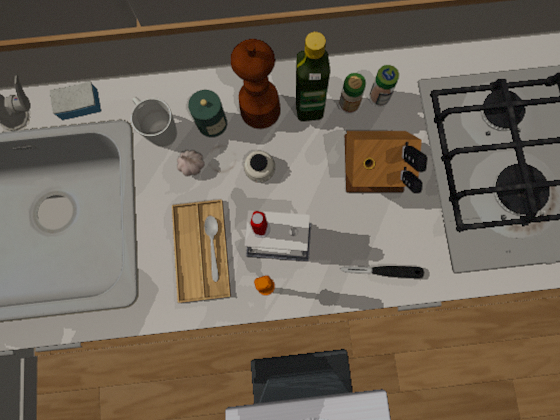

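View pics/side0.png

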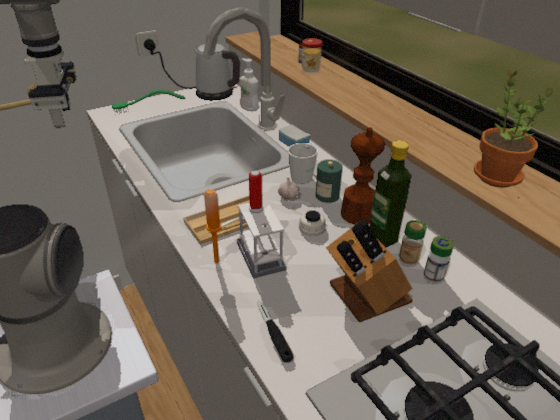

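Top view: the red-handled steel is in the white drainer at (258,222), and the timer is at (259,165). The garlic is at (190,162). The tray is at (202,250), with its empty compartment on the left because the spoon lies at (213,245). The block's hole is at (369,164) and its knife handles at (411,157) and (411,182). The dark peeler is at (385,271).

Side view: the red handle is at (256,190) and the peeler at (277,335).

Steel candidates: red at top (258,222) and orange at top (264,285)/side (212,210). The red one fits because it has a red handle and hangs in the drainer. I'll confirm it in a crop.

Run:
```python
from h import *
t=cv2.imread("pics/top0.png"); s=cv2.imread("pics/side0.png"); w=cv2.imread("pics/wrist0.png")
def mask(im,lo,hi):
    return cv2.inRange(cv2.cvtColor(im,cv2.COLOR_BGR2HSV),lo,hi)
for n,im in(("top",t),("side",s)):
    h=cv2.cvtColor(im,cv2.COLOR_BGR2HSV); m=((h[...,0]<4)|(h[...,0]>172))&(h[...,1]>190)&(h[...,2]>70)
    N,l,st,c=cv2.connectedComponentsWithStats(m.astype(np.uint8)); print(n,[(st[i].tolist(),c[i].round(1)) for i in range(1,N) if st[i,4]>40])
a=cv2.resize(t[185:305,170:320],None,fx=3,fy=3,interpolation=2); b=cv2.resize(s[160:280,190:300],None,fx=3,fy=3,interpolation=2)
cv2.imwrite("pics/crop1.png",np.hstack([a,b]))
# coarse positions
print("block hole",plane(ray("top",(369,164)),.134).round(3))
print("peeler ends",plane(ray("top",(342,269)),.01).round(3),plane(ray("top",(424,272)),.01).round(3),"side",plane(ray("side",(262,307)),.01).round(3),plane(ray("side",(290,358)),.01).round(3))
for c in((174,206),(222,200),(230,297),(180,303)): print("tray",plane(ray("top",c),.012).round(3))
print("steel top", plane(ray("top",(258,216)),.217).round(3),"orange",plane(ray("top",(264,285)),.15).round(3))
```

```text
top [([251, 211, 14, 23, 96], array([257.2, 222.5]))]
side [([249, 174, 12, 35, 336], array([254.9, 191.1]))]
block hole [ 0.574 -0.168  0.134]
peeler ends [ 0.393 -0.106  0.01 ] [ 0.369 -0.273  0.01 ] side [ 0.392 -0.129  0.01 ] [ 0.375 -0.265  0.01 ]
tray [0.565 0.231 0.012]
tray [0.567 0.129 0.012]
tray [0.362 0.128 0.012]
tray [0.362 0.23  0.012]
steel top [0.479 0.046 0.217] orange [0.37 0.05 0.15]
```

View pics/crop1.png

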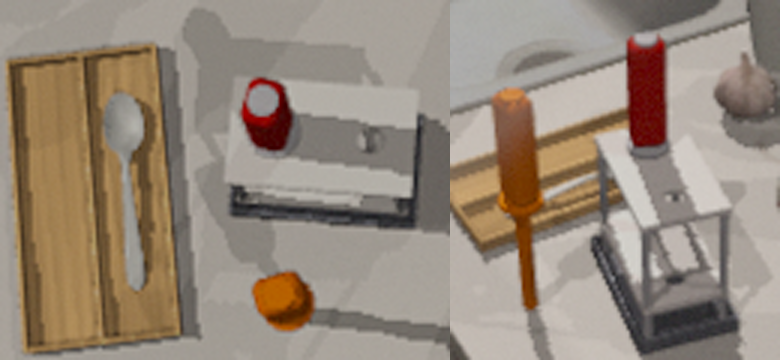

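View pics/wrist0.png

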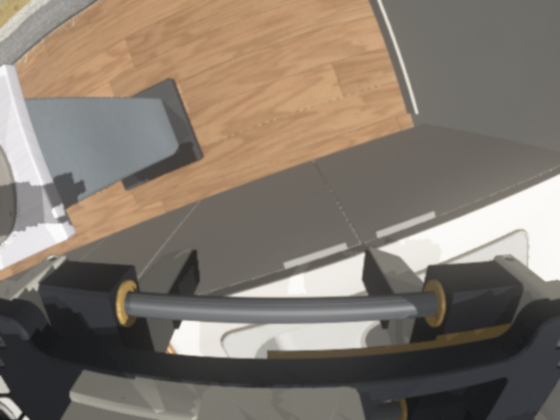

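The crop confirms it: the red-handled steel hangs in the drainer's +y hole, and the orange look-alike stands alone nearer the robot. The wrist view shows the fingertips near rows 260–320, with the worktop at the lower right. Next I'll move up and over for close views.

Call:
apply_moves(delta_pos=[[0.31,-0.335,0.435],[0.31,-0.335,0.435],[0.31,-0.335,0.435],[0.31,-0.335,0.435],[0.31,-0.335,0.435],[0.31,-0.335,0.435],[0.31,-0.335,0.435]], dr=[[0,0,-0.91],[0,0,-0.91],[0,0,-0.91],[0,0,-0.91],[0,0,-0.91],[0,0,-0.91],[0,0,-0.91]], jaw=[1,1,1,1,1,1,1])

```text
time: 0.73
tool_pos: [0.304, 0.3584, 0.4059]
tool_rot: [3.133, 0.003, 2.34]
contact_force: [0.4, -0.4, -0.1]
opening: 0.0919
grip_force: 0.0
```

Call:
apply_moves(delta_pos=[[0.25,-0.6,0],[0.25,-0.6,0],[0.25,-0.6,0],[0.25,-0.6,0],[0.25,-0.6,0],[0.25,-0.6,0],[0.25,-0.6,0],[0.25,-0.6,0]], dr=[[0,0,-0.91],[0,0,-0.91],[0,0,-0.91],[0,0,-0.91],[0,0,-0.91],[0,0,-0.91],[0,0,-0.91],[0,0,-0.91]], jaw=[1,1,1,1,1,1,1,1])

```text
time: 1.4
tool_pos: [0.4011, 0.1185, 0.3999]
tool_rot: [-3.14, -0.0, 1.884]
contact_force: [-0.4, -0.4, -0.1]
opening: 0.0919
grip_force: 0.0
```

Run:
```python
from h import *
import pickle
st,im=snap("wrist","w1"); pickle.dump(st,open("w1.pkl","wb")); print(st["time"],st["tool_pos"],st["tool_rot"],st["qpos"].round(2))
```

```text
1.4 [0.40114977 0.11849226 0.39987028] [-3.14014640e+00 -3.92637139e-05  1.88400107e+00] [ 0.1   0.06  1.42 -0.    1.67 -0.21]
```

Call:
apply_moves(delta_pos=[[-0.05,-0.7,0],[-0.05,-0.7,0],[-0.05,-0.7,0],[-0.05,-0.7,0],[-0.05,-0.7,0],[-0.05,-0.7,0],[-0.05,-0.7,0],[-0.05,-0.7,0]], dr=[[0,0,-0.91],[0,0,-0.91],[0,0,-0.91],[0,0,-0.91],[0,0,-0.91],[0,0,-0.91],[0,0,-0.91],[0,0,-0.91]], jaw=[1,1,1,1,1,1,1,1])

```text
time: 2.12
tool_pos: [0.3805, -0.1623, 0.3998]
tool_rot: [-3.14, 0.001, 1.431]
contact_force: [0.0, 1.5, -0.1]
opening: 0.0915
grip_force: 0.0
```

Run:
```python
from h import *
import pickle
st,im=snap("wrist","w2"); pickle.dump(st,open("w2.pkl","wb")); print(st["time"],st["tool_pos"],st["tool_rot"],st["qpos"].round(2))
cv2.imwrite("pics/w12.png",np.vstack([np.hstack([cv2.imread("pics/w1.png"),cv2.imread("pics/w2.png")])])[:,:,:])
a=cv2.imread("pics/w12.png"); cv2.imwrite("pics/w12.png",cv2.resize(a,(800,300),interpolation=cv2.INTER_AREA))
```

```text
2.1167 [ 0.38054332 -0.16226708  0.39981914] [-3.14027608e+00  6.34719340e-04  1.43086993e+00] [-0.59  0.05  1.43 -0.    1.67 -0.45]
```

View pics/w12.png

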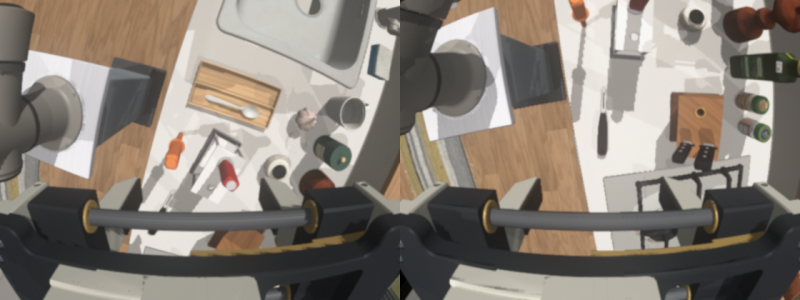

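The left wrist view (w1) shows the tray, the red steel and the drainer. The right one (w2) shows the dark peeler handle at about (283,182) full scale, and the block hole at about (419,157). I'll measure with masks and one enlarged composite.

Run:
```python
from h import *
import pickle
w1=cv2.imread("pics/w1.png"); w2=cv2.imread("pics/w2.png"); t=cv2.imread("pics/top0.png"); s=cv2.imread("pics/side0.png")
s1=pickle.load(open("w1.pkl","rb")); s2=pickle.load(open("w2.pkl","rb"))
def crop(im,x,y,w,h,k): return cv2.resize(im[y:y+h,x:x+w],None,fx=k,fy=k,interpolation=cv2.INTER_CUBIC)
A=np.hstack([crop(w2,245,115,80,110,3.636) [:400,:290],crop(w2,375,125,110,110,3.636)[:400,:400]])
A=A[:300] if False else A
B=np.hstack([crop(w1,120,75,150,108,2.5)[:270],crop(t,330,120,100,77,3.5)[:270]])
W=max(A.shape[1],B.shape[1])
pad=lambda x:cv2.copyMakeBorder(x,0,0,0,W-x.shape[1],cv2.BORDER_CONSTANT)
C=np.vstack([pad(A),pad(B)]); print(C.shape); C=C[:,:800]
C=cv2.resize(C,None,fx=min(1,600/C.shape[0]),fy=min(1,600/C.shape[0]),interpolation=cv2.INTER_AREA) ; cv2.imwrite("pics/c2.png",C); print(C.shape)
# peeler dark handle
for n,im,st,(x,y,w,h) in(("wrist",w2,s2,(245,115,80,110)),("top",t,None,(335,255,100,30)),("side",s,None,(250,295,50,75))):
    g=im[y:y+h,x:x+w].max(2); m=(g<70).astype(np.uint8)
    N,l,sc,c=cv2.connectedComponentsWithStats(m); i=1+sc[1:,4].argmax(); pts=np.argwhere(l==i)[:,::-1]+[x,y]
    mu=pts.mean(0); u,sv,v=np.linalg.svd((pts-mu).astype(float),full_matrices=False); p=(pts-mu)@v[0]
    a,b=mu+v[0]*p.min(),mu+v[0]*p.max()
    print(n,sc[i],a.round(1),b.round(1),[plane(ray(n,q,st),.01).round(4) for q in(a,b,mu)])
# red
for n,im,st in(("top",t,None),("side",s,None),("wrist",w1,s1)):
    h=cv2.cvtColor(im,cv2.COLOR_BGR2HSV); m=((h[...,0]<4)|(h[...,0]>172))&(h[...,1]>170)&(h[...,2]>60)
    N,l,sc,c=cv2.connectedComponentsWithStats(m.astype(np.uint8)); i=1+sc[1:,4].argmax(); print(n,sc[i],c[i])
```

```text
(670, 725, 3)
(600, 649, 3)Traceback (most recent call last):
  File "<stdin>", line 16, in <module>
ValueError: attempt to get argmax of an empty sequence
```

View pics/c2.png

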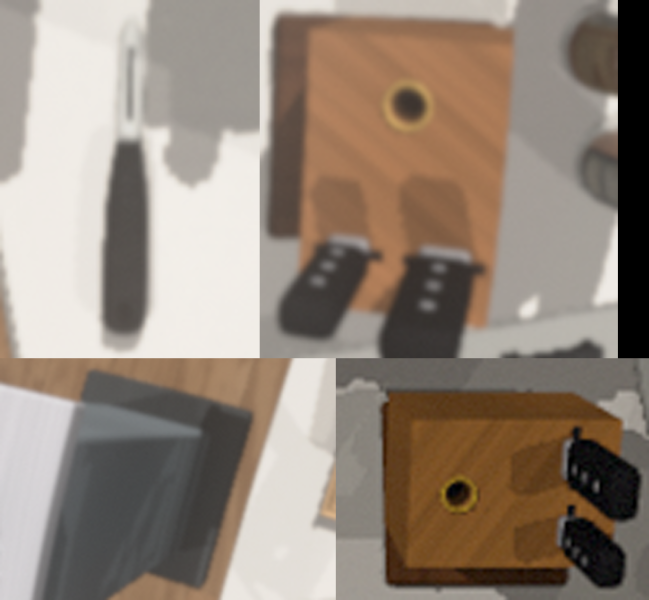

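The composite shows four things:
- **Peeler:** its head tip is at w2 (285,120) and its handle end at (283,218).
- **Brass-rimmed hole:** it is at w2 (421,157) and top (369,163).
- **Knives:** both are on the -y side.
- **Bottom left:** my crop missed the tray, so I'll measure the tray by mask.

```bash
cat > m2.py <<'E'
from h import *
import pickle
w1=cv2.imread("pics/w1.png"); w2=cv2.imread("pics/w2.png"); t=cv2.imread("pics/top0.png"); s=cv2.imread("pics/side0.png")
s1=pickle.load(open("w1.pkl","rb")); s2=pickle.load(open("w2.pkl","rb"))
H=lambda im:cv2.cvtColor(im,cv2.COLOR_BGR2HSV)
E
python3 - <<'E'
from m2 import *
def comp(m,x,y):
    N,l,sc,c=cv2.connectedComponentsWithStats(m.astype(np.uint8)); i=1+sc[1:,4].argmax(); return np.argwhere(l==i)[:,::-1]+[x,y],sc[i]
for n,im,st,(x,y,w,h),th in(("wrist",w2,s2,(245,115,80,110),120),("top",t,None,(335,255,100,30),60),("side",s,None,(250,295,50,75),70)):
    pts,sc=comp(im[y:y+h,x:x+w].max(2)<th,x,y)
    mu=pts.mean(0); v=np.linalg.svd(pts-mu,full_matrices=False)[2]; p=(pts-mu)@v[0]
    a,b=mu+v[0]*p.min(),mu+v[0]*p.max()
    print(n,sc[4],a.round(1),b.round(1),[plane(ray(n,q,st),.01).round(4) for q in(a,b,mu)])
print("tip wrist",plane(ray("wrist",(284.9,120.5),s2),.008).round(4),"end",plane(ray("wrist",(283.1,217.9),s2),.008).round(4))
# brass
rs=[]
for n,im,st,(x,y,w,h) in(("wrist",w2,s2,(405,142,32,30)),("top",t,None,(360,154,19,19))):
    c=im[y:y+h,x:x+w]; hs=H(c); m=((hs[...,0]>18)&(hs[...,0]<35)&(hs[...,1]>100)); d=(c.max(2)<(75 if n=="wrist" else 45)); p=np.argwhere(m)[:,::-1]
    e=cv2.minEnclosingCircle(p.astype(np.float32)); q=np.argwhere(d)[:,::-1]; print(n,m.sum(),np.array(e[0])+[x,y],e[1],p.mean(0)+[x,y],"dark",len(q),q.mean(0)+[x,y])
E
python3 - <<'E'
from m2 import *
print("hole",cross([ray("wrist",(420.9,157.2),s2),ray("top",(369.3,163.4))]))
for n,im,st in(("top",t,None),("side",s,None),("wrist",w1,s1)):
    h=H(im); m=((h[...,0]<5)|(h[...,0]>172))&(h[...,1]>150)&(h[...,2]>60)
    N,l,sc,c=cv2.connectedComponentsWithStats(m.astype(np.uint8)); i=1+sc[1:,4].argmax(); print(n,sc[i],c[i].round(1))
E
```

```text
wrist 660 [284.2 158.9] [282.5 216.1] [array([ 0.3862, -0.1653,  0.01  ]), array([ 0.3692, -0.2665,  0.01  ]), array([ 0.3774, -0.2177,  0.01  ])]
top 519 [371.9 270. ] [423.1 272.5] [array([ 0.3847, -0.1668,  0.01  ]), array([ 0.3679, -0.2706,  0.01  ]), array([ 0.3758, -0.2216,  0.01  ])]
side 481 [268.2 320.4] [289.1 361. ] [array([ 0.3854, -0.1664,  0.01  ]), array([ 0.3702, -0.2699,  0.01  ]), array([ 0.3771, -0.2233,  0.01  ])]
tip wrist [ 0.3964 -0.1009  0.008 ] end [ 0.3698 -0.2707  0.008 ]
wrist 0 [405. 142.] 0.0 [nan nan] dark 30 [420.93333333 156.36666667]
top 60 [368.80136967 162.82876682] 5.918519020080566 [368.63333333 162.85      ] dark 29 [368.31034483 162.34482759]
hole (array([ 0.5656541 , -0.16149864,  0.16223696]), [np.float64(0.0016364350882734416), np.float64(0.0016364350882734663)])
top [251 211  16  24 192] [259.3 224.9]
side [249 173  13  36 382] [255.1 191.1]
wrist [319 248   7   3  15] [322.  249.3]<stdin>:14: RuntimeWarning: Mean of empty slice.
  ret = um.true_divide(
```

Peeler: the three views agree at z≈10 mm. Its length measures 172 mm against 170 given, its centre is (0.383,-0.186), and its yaw is about 1.413. I'll approach and grasp it.

Call:
apply_moves(delta_pos=[[0.0075,-0.065,-0.8],[0.0075,-0.065,-0.8],[0.0075,-0.065,-0.8],[0.0075,-0.065,-0.8],[0.0075,-0.065,-0.8],[0.0075,-0.065,-0.8],[0.0075,-0.065,-0.8],[0.0075,-0.065,-0.8]], dr=[[0,0,-0.04],[0,0,-0.04],[0,0,-0.04],[0,0,-0.04],[0,0,-0.04],[0,0,-0.04],[0,0,-0.04],[0,0,-0.04]], jaw=[0.7,0.7,0.7,0.7,0.7,0.7,0.7,0.7])

```text
time: 2.83
tool_pos: [0.3831, -0.1823, 0.0781]
tool_rot: [-3.14, -0.002, 1.417]
contact_force: [-0.2, -0.4, -0.7]
opening: 0.0647
grip_force: 0.0
```

Call:
apply_moves(delta_pos=[[0,0,-0.06],[0,0,-0.12],[0,0,-0.16],[0,0,-0.19],[0,0,-0.19],[0,0,-0.19],[0,0,-0.19],[0,0,-0.19]], dr=[[0,0,0],[0,0,0],[0,0,0],[0,0,0],[0,0,0],[0,0,0],[0,0,0],[0,0,0]], jaw=[0.7,0.7,0.7,0.7,0.7,0.2,0,0], force=15)

```text
time: 3.5
tool_pos: [0.3843, -0.1852, 0.0057]
tool_rot: [3.14, 0.001, 1.415]
contact_force: [0.4, 0.3, -0.1]
opening: 0.0486
grip_force: 0.0
```

Call:
apply_moves(delta_pos=[[0,0,0],[0,0,0],[0,0,0],[0,0,0],[0,0,0]], dr=[[0,0,0],[0,0,0],[0,0,0],[0,0,0],[0,0,0]], jaw=[0,0,0,0,0], force=15)

```text
time: 3.92
tool_pos: [0.3836, -0.1857, 0.0051]
tool_rot: [3.141, 0.0, 1.413]
contact_force: [-0.2, 1.3, 4.8]
opening: 0.0248
grip_force: 15.0
```

Run:
```python
from m2 import *
# tray: wood pixels on top & w1 : line fits of outer edges
for n,im,st,(x0,y0,w,h) in(("top",t,None,(165,190,75,120)),("wrist",w1,s1,(250,70,160,120))):
    c=im[y0:y0+h,x0:x0+w]; hs=H(c); m=((hs[...,0]>8)&(hs[...,0]<28)&(hs[...,1]>(70 if n=="wrist" else 90))&(hs[...,2]>60)).astype(np.uint8)
    m=cv2.morphologyEx(m,cv2.MORPH_CLOSE,np.ones((9,9))); N,l,sc,cc=cv2.connectedComponentsWithStats(m); i=1+sc[1:,4].argmax()
    r=cv2.minAreaRect((np.argwhere(l==i)[:,::-1]+[x0,y0]).astype(np.float32)); b=cv2.boxPoints(r)
    P=np.array([plane(ray(n,q,st),.012) for q in b]); print(n,sc[i],r); print(b.round(1).tolist(),P.round(4).tolist(),"mean",P.mean(0).round(4),[np.linalg.norm(P[k]-P[k-1]).round(4) for k in range(4)])
```

```text
top [   7   10   59  103 4881] ((199.68966674804688, 250.77587890625), (98.99021911621094, 53.06606674194336), 85.2363510131836)
[[169.10000610351562, 203.6999969482422], [222.0, 199.1999969482422], [230.1999969482422, 297.8999938964844], [177.39999389648438, 302.29998779296875]] [[0.5715, 0.2412, 0.012], [0.5686, 0.1285, 0.012], [0.3606, 0.1281, 0.012], [0.3637, 0.2356, 0.012]] mean [0.4661 0.1834 0.012 ] [np.float64(0.2079), np.float64(0.1128), np.float64(0.208), np.float64(0.1075)]
wrist [  14   15  130   95 6980] ((328.4530334472656, 132.37887573242188), (118.73881530761719, 63.42728805541992), 18.103763580322266)
[[262.20001220703125, 144.10000610351562], [281.8999938964844, 83.80000305175781], [394.70001220703125, 120.69999694824219], [375.0, 181.0]] [[0.3643, 0.1315, 0.012], [0.3646, 0.2381, 0.012], [0.5669, 0.2451, 0.012], [0.5715, 0.1332, 0.012]] mean [0.4668 0.187  0.012 ] [np.float64(0.2072), np.float64(0.1065), np.float64(0.2025), np.float64(0.1121)]
```

Call:
apply_moves(delta_pos=[[0,0,0.1],[0,0,0.2],[0,0,0.3],[0,0,0.4],[0,0,0.5],[0,0,0.6],[0,0,0.7],[0,0,0.8]], dr=[[0,0,0],[0,0,0],[0,0,-0.1],[0,0,-0.25],[0,0,-0.45],[0,0,-0.65],[0,0,-0.8],[0,0,-0.94]], jaw=[0,0,0,0,0,0,0,0])

```text
time: 4.58
tool_pos: [0.3828, -0.1851, 0.3268]
tool_rot: [3.142, 0.0, 0.94]
contact_force: [1.4, -0.6, -0.1]
opening: 0.025
grip_force: 15.0
```

Call:
apply_moves(delta_pos=[[0.01,0.08,0],[0.02,0.16,0],[0.04,0.24,0],[0.05,0.32,0],[0.06,0.4,0],[0.08,0.48,0],[0.09,0.56,0],[0.1,0.62,0]], dr=[[0,0,-0.1],[0,0,-0.2],[0,0,-0.3],[0,0,-0.45],[0,0,-0.6],[0,0,-0.75],[0,0,-0.85],[0,0,-0.94]], jaw=[0,0,0,0,0,0,0,0])

```text
time: 5.25
tool_pos: [0.4231, 0.0647, 0.3245]
tool_rot: [-3.141, 0.0, 0.472]
contact_force: [0.2, -0.9, -1.1]
opening: 0.025
grip_force: 15.0
```

Call:
apply_moves(delta_pos=[[0.02,0.06,0],[0.03,0.12,0],[0.05,0.18,-0.05],[0.06,0.24,-0.1],[0.08,0.3,-0.15],[0.1,0.36,-0.2],[0.105,0.36,-0.22],[0.105,0.36,-0.22]], dr=[[0,0,-0.1],[0,0,-0.25],[0,0,-0.4],[0,0,-0.55],[0,0,-0.7],[0,0,-0.85],[0,0,-0.94],[0,0,-0.94]], jaw=[0,0,0,0,0,0,0,0])

```text
time: 5.92
tool_pos: [0.4643, 0.2071, 0.2338]
tool_rot: [3.14, 0.006, 0.004]
contact_force: [-0.7, -1.3, 0.7]
opening: 0.0252
grip_force: 15.0
```

Run:
```python
from h import *
import pickle
st,im=snap("wrist","w3"); pickle.dump(st,open("w3.pkl","wb")); print(st["time"],st["tool_pos"],st["tool_rot"],st["opening"])
P=[(.3626,.130,.012),(.3626,.238,.012),(.5686,.130,.012),(.5686,.238,.012)]
print([proj("wrist",p,st).round(0) for p in P])
cv2.imwrite("pics/w3b.png",cv2.resize(im[:,:,::-1],None,fx=1.4,fy=1.4,interpolation=2))
```

```text
5.9167 [0.46425694 0.20705319 0.23381914] [3.13995686 0.00558767 0.00398434] 0.025220506844671024
[array([339., 255.]), array([256., 255.]), array([348.,  91.]), array([254.,  90.])]
```

View pics/w3b.png

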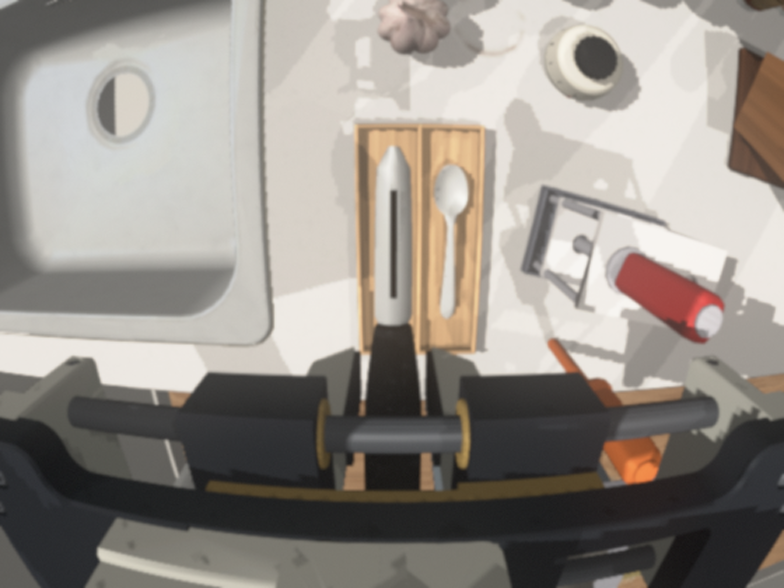

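The close view shows the tray corners (divided by 1.4) at (255,89), (346,90), (258,251) and (339,250). The divider is at column 299. The peeler is held straight over the left, empty compartment.

Run:
```python
from h import *
import pickle
st=pickle.load(open("w3.pkl","rb"))
for q in((357,125),(484,126),(361,352),(475,350),(419.5,127),(418,320)): print(q,plane(ray("wrist",np.array(q)/1.4,st),.012).round(4))
# peeler tip in view (held)
print("tip",plane(ray("wrist",np.array((394,146))/1.4,st),.2338+.005).round(4), "neck",plane(ray("wrist",np.array((392,325))/1.4,st),.2338+.005).round(4))
```

```text
(357, 125) [0.569  0.2366 0.012 ]
(484, 126) [0.5701 0.1322 0.012 ]
(361, 352) [0.3677 0.2359 0.012 ]
(475, 350) [0.3695 0.1303 0.012 ]
(419.5, 127) [0.5674 0.1857 0.012 ]
(418, 320) [0.3996 0.1842 0.012 ]
tip [0.5498 0.2075 0.2388] neck [0.487  0.208  0.2388]
```

Call:
apply_moves(delta_pos=[[0.008,0.009,-0.1],[0.008,0.009,-0.2],[0.008,0.009,-0.3],[0.008,0.009,-0.4],[0.008,0.009,-0.48],[0.008,0.009,-0.53],[0.008,0.009,-0.55],[0.008,0.009,-0.55]], dr=[[0,0,0.01],[0,0,0.01],[0,0,0.01],[0,0,0.01],[0,0,0.01],[0,0,0.01],[0,0,0.01],[0,0,0.01]], jaw=[0,0,0,0,0,0,0,0])

```text
time: 6.63
tool_pos: [0.4683, 0.2093, 0.016]
tool_rot: [3.141, 0.002, 0.009]
contact_force: [0.3, -0.0, -1.0]
opening: 0.0247
grip_force: 15.0
```

Call:
apply_moves(delta_pos=[[0,0,0],[0,0,-0.005],[0,0,-0.005],[0,0,-0.005],[0,0,-0.005]], dr=[[0,0,0],[0,0,0],[0,0,0],[0,0,0],[0,0,0]], jaw=[0,0,0,0,0])

```text
time: 7.05
tool_pos: [0.4691, 0.2102, 0.0156]
tool_rot: [-3.141, -0.002, 0.009]
contact_force: [-0.4, -0.0, -0.9]
opening: 0.0248
grip_force: 15.0
```

Call:
apply_moves(delta_pos=[[0,0,-0.005],[0,0,-0.005],[0,0,-0.005],[0,0,-0.005],[0,0,-0.005],[0,0,-0.005]], dr=[[0,0,0],[0,0,0],[0,0,0],[0,0,0],[0,0,0],[0,0,0]], jaw=[0,0,0.5,0.5,0.5,0.5])

```text
time: 7.55
tool_pos: [0.4687, 0.2101, 0.0128]
tool_rot: [3.142, -0.0, 0.009]
contact_force: [0.8, 0.3, 0.2]
opening: 0.0444
grip_force: 0.0
```

Call:
apply_moves(delta_pos=[[0,0,0.05],[0,0,0.15],[0,0,0.25],[0,0,0.35],[0,0,0.45],[0,0,0.55],[0,0,0.65],[0,0,0.75]], dr=[[0,0,0],[0,0,0],[0,0,0.15],[0,0,0.3],[0,0,0.5],[0,0,0.7],[0,0,0.85],[0,0,1]], jaw=[0.5,0.5,0.5,0.5,0.5,0.6,0.7,0.7])

```text
time: 8.22
tool_pos: [0.4681, 0.2099, 0.315]
tool_rot: [3.141, -0.0, 0.513]
contact_force: [0.9, 0.8, -0.3]
opening: 0.0612
grip_force: 0.0
```

Run:
```python
from h import *
import pickle
st,im=snap("wrist","w4"); pickle.dump(st,open("w4.pkl","wb")); print(st["time"],st["tool_pos"],st["tool_rot"],st["opening"])
st2,im2=snap("top","top1"); st3,im3=snap("side","side1")
a=im; b=cv2.resize(im2[180:320,150:330],(540,420),interpolation=2)
c=np.hstack([a,b]); cv2.imwrite("pics/c4.png",cv2.resize(c,(800,int(420*800/c.shape[1])),interpolation=3)[:,:,::-1])
```

```text
8.2167 [0.46805857 0.20993135 0.31501023] [ 3.14139821e+00 -3.67513618e-04  5.12652127e-01] 0.06122979038604118
```

View pics/c4.png

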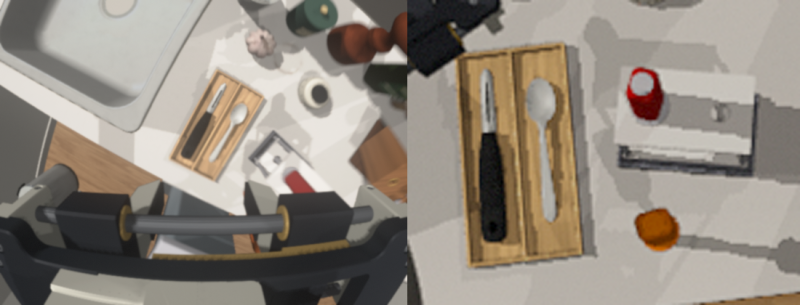

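The peeler lies flat in the left, empty compartment: head up, handle at the bottom, in both views. Next I'll locate the vertical handle axis of the steel from three views: top, side and w3.

Run:
```python
from h import *
import pickle
L=[]
for n,f,st,box in(("top","top1",None,(240,200,30,45)),("side","side1",None,(235,160,35,60)),("wrist","w3",pickle.load(open("w3.pkl","rb")),(420,165,110,90)),("wrist","w4",pickle.load(open("w4.pkl","rb")),(370,215,90,60))):
    im=cv2.imread(f"pics/{f}.png"); x,y,w,h=box; hs=cv2.cvtColor(im[y:y+h,x:x+w],cv2.COLOR_BGR2HSV)
    m=(((hs[...,0]<6)|(hs[...,0]>170))&(hs[...,1]>110)&(hs[...,2]>40)).astype(np.uint8)
    N,l,sc,c=cv2.connectedComponentsWithStats(m); i=1+sc[1:,4].argmax(); p=np.argwhere(l==i)[:,::-1].astype(np.float32)+[x,y]
    r=cv2.minAreaRect(p.astype(np.float32)); mu=np.array(r[0]); v=np.linalg.svd(p-p.mean(0),full_matrices=False)[2][0]
    a,b=p.mean(0)-v*10,p.mean(0)+v*10
    o,da=ray(n,a,st); _,db=ray(n,b,st); nn=np.cross(da,db); nn/=np.linalg.norm(nn)
    q=(p-p.mean(0))@v; ends=[p.mean(0)+v*q.min(),p.mean(0)+v*q.max()]
    print(f,sc[i],"ends",np.round(ends,1).tolist(),"n",nn.round(3)); L.append((nn,nn@o,f))
# vertical line (x,y): nn_xy.(x,y)+nn_z*z=d ; use z=.165 mid
for S in ([0,1],[1,2],[0,2],[0,1,2]):
    A=np.array([L[i][0][:2] for i in S]); b=np.array([L[i][1]-L[i][0][2]*.165 for i in S]); print(S,np.linalg.lstsq(A,b,rcond=None)[0].round(4))
# candidate: grey button
for n,uv in(("top",(259,216)),("side",(256,173))): print(plane(ray(n,uv),.217).round(4))
print("w3 btn",plane(ray("wrist",np.array((708,319))/1.4,pickle.load(open("w3.pkl","rb"))),.217).round(4))
print("guard w3",plane(ray("wrist",np.array((620,262))/1.4,pickle.load(open("w3.pkl","rb"))),.124).round(4))
```

```text
top1 [ 10  11  17  24 207] ends [[259.3, 211.0], [259.2, 234.0]] n [0.102 0.992 0.068]
side1 [ 14  13  13  36 419] ends [[254.9, 172.9], [255.6, 208.0]] n [-0.881  0.474  0.001]
w3 [  21   17   76   62 2044] ends [[443.9, 191.0], [510.5, 230.2]] n [-0.918  0.397  0.012]
w4 [ 23  21  39  30 652] ends [[395.5, 242.1], [428.4, 267.4]] n [-0.987  0.107  0.124]
[0, 1] [0.4767 0.0473]
[1, 2] [0.4765 0.047 ]
[0, 2] [0.4766 0.0473]
[0, 1, 2] [0.4766 0.0473]
[0.4786 0.0441 0.217 ]
[0.4775 0.0436 0.217 ]
w3 btn [0.4792 0.0518 0.217 ]
guard w3 [0.4837 0.0574 0.124 ]
```

Call:
apply_moves(delta_pos=[[0.01,-0.08,0],[0.01,-0.15,0],[0.02,-0.22,0],[0.02,-0.3,0],[0.022,-0.36,0],[0.022,-0.41,0],[0.022,-0.41,0],[0.022,-0.41,0]], dr=[[0,0,0.2],[0,0,0.4],[0,0,0.6],[0,0,0.8],[0,0,1],[0,0,1],[0,0,1],[0,0,1]], jaw=[0.7,0.7,0.7,0.7,0.7,0.7,0.7,0.7])

```text
time: 9.03
tool_pos: [0.4769, 0.0456, 0.3113]
tool_rot: [-3.139, 0.001, 1.006]
contact_force: [-0.0, 0.5, -0.6]
opening: 0.0642
grip_force: 0.0
```

Call:
apply_moves(delta_pos=[[0,0,0],[0,0,0],[0,0,0],[0,0,0],[0,0,0],[0,0,0],[0,0,0]], dr=[[0,0,0.3],[0,0,0.6],[0,0,0.9],[0,0,1],[0,0,1],[0,0,1],[0,0,1]], jaw=[0.7,0.7,0.7,0.7,0.7,0.7,0.7])

```text
time: 9.62
tool_pos: [0.4773, 0.0468, 0.3123]
tool_rot: [-3.141, -0.0, 1.506]
contact_force: [-0.1, 0.4, -0.6]
opening: 0.0646
grip_force: 0.0
```

Run:
```python
from h import *
import pickle
st,im=snap("wrist","w5"); pickle.dump(st,open("w5.pkl","wb")); print(st["time"],st["tool_pos"],st["tool_rot"],st["opening"])
hs=cv2.cvtColor(im,cv2.COLOR_RGB2HSV); m=(((hs[...,0]<6)|(hs[...,0]>170))&(hs[...,1]>130)&(hs[...,2]>50)).astype(np.uint8)
N,l,sc,c=cv2.connectedComponentsWithStats(m); print([ (sc[i].tolist(),c[i].round(1)) for i in range(1,N) if sc[i,4]>150])
print("pred btn",proj("wrist",(.4775,.0455,.217),st),"guard",proj("wrist",(.4775,.0455,.124),st))
print("btn h",cross([ray("top",(259,216)),ray("side",(255.5,173))]),"orange top",cross([ray("top",(264,283)),ray("side",(212,192))]))
```

```text
9.6167 [0.4772991  0.04677508 0.31232897] [-3.14095116e+00 -1.66991872e-04  1.50571134e+00] 0.0645514180933261
[([264, 176, 31, 42, 293], array([279.3, 196.6]))]
pred btn [280.36414802 213.91640819] guard [280.48223062 186.79587575]
btn h (array([0.47775316, 0.04441249, 0.21674162]), [np.float64(0.0009755942723842061), np.float64(0.0009755942723843623)]) orange top (array([0.37171533, 0.04649019, 0.20248623]), [np.float64(0.0026552688872430795), np.float64(0.0026552688872430092)])
```

View pics/w5.png

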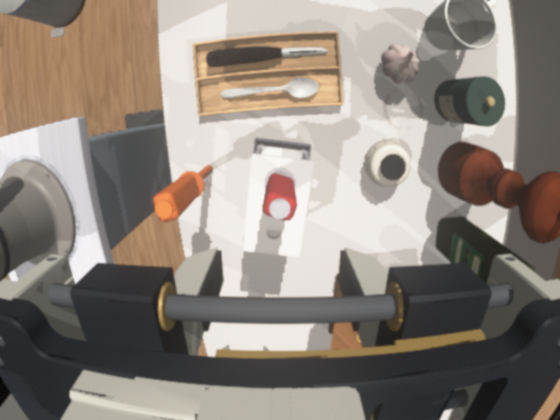

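The button is at w5 (280,208), centred in x between the fingers. Its measured height is 0.2167 m (0.217 expected). The orange handle's top is at 0.20 m, well clear of the gripper body. I'll descend and grasp.

Call:
apply_moves(delta_pos=[[0,0,-0.06],[0,0,-0.13],[0,0,-0.2],[0,0.002,-0.26],[0,0.002,-0.31],[0,0.002,-0.335],[0,0.002,-0.34],[0,0.002,-0.34]], dr=[[0,0,0.13],[0,0,0.13],[0,0,0.13],[0,0,0.13],[0,0,0.13],[0,0,0.13],[0,0,0.13],[0,0,0.13]], jaw=[0.7,0.7,0.7,0.7,0.7,0.7,0.7,0.4])

```text
time: 10.33
tool_pos: [0.4772, 0.047, 0.1763]
tool_rot: [-3.14, -0.0, 1.572]
contact_force: [0.3, 1.3, 0.3]
opening: 0.061
grip_force: 0.0
```

Call:
apply_moves(delta_pos=[[0,0,0],[0,0,0],[0,0,0],[0,0,0],[0,0,0],[0,0,0],[0,0,0],[0,0,0]], dr=[[0,0,0],[0,0,0],[0,0,0],[0,0,0],[0,0,0],[0,0,0],[0,0,0],[0,0,0]], jaw=[0.2,0,0,0,0,0,0,0], force=30)

```text
time: 11.0
tool_pos: [0.4778, 0.0469, 0.1772]
tool_rot: [3.14, 0.0, 1.574]
contact_force: [-0.3, 0.3, 5.1]
opening: 0.0324
grip_force: 30.0
```

The jaw stopped at 32.4 mm, so the 28×22 handle is turned relative to the pads and held on its edges. I'll estimate the handle's yaw from its silhouette widths.

Run:
```python
from h import *
import pickle
from scipy.optimize import minimize_scalar
obs=[]
for n,f,st,box in(("side","side0",None,(235,160,35,60)),("wrist","w3",pickle.load(open("w3.pkl","rb")),(420,165,110,90)),("wrist","w4",pickle.load(open("w4.pkl","rb")),(370,215,90,60)),("wrist","w5",pickle.load(open("w5.pkl","rb")),(250,165,60,60))):
    im=cv2.imread(f"pics/{f}.png"); x,y,w,h=box; im=cv2.resize(im[y:y+h,x:x+w],None,fx=4,fy=4,interpolation=cv2.INTER_LINEAR); hs=cv2.cvtColor(im,cv2.COLOR_BGR2HSV)
    m=(((hs[...,0]<8)|(hs[...,0]>168))&(hs[...,1]>100)&(hs[...,2]>40)).astype(np.uint8)
    N,l,sc,c=cv2.connectedComponentsWithStats(m); i=1+sc[1:,4].argmax(); p=np.argwhere(l==i)[:,::-1].astype(float)
    # width at handle mid (z=.17): cut perpendicular to axis
    top=(proj(n,(.4775,.0465,.20),st)-[x,y])*4+1.5; bot=(proj(n,(.4775,.0465,.14),st)-[x,y])*4+1.5; v=(bot-top)/np.linalg.norm(bot-top); u=np.array([-v[1],v[0]])
    mid=(proj(n,(.4775,.0465,.165),st)-[x,y])*4+1.5
    for z in(.15,.165,.18):
        mid=(proj(n,(.4775,.0465,z),st)-[x,y])*4+1.5; s=(p-mid)@v; q=(p-mid)[abs(s)<1.5]@u
        if len(q)<3: continue
        uv=lambda k:(mid+u*k-1.5)/4+[x,y]
        o,d1=ray(n,uv(q.min()-.5),st); _,d2=ray(n,uv(q.max()+.5),st); D=np.array([.4775,.0465,z])-o
        h=D[:2]/np.linalg.norm(D[:2]); per=np.array([-h[1],h[0]])
        W=abs((d1/(d1[:2]@h)-d2/(d2[:2]@h))[:2]@per)*np.linalg.norm(D[:2]); al=np.degrees(np.arctan2(per[1],per[0]))
        print(f,z,"width",round(W*1000,1),"alpha",round(al%180,1))
for th in(14,-14,62,-62): print(th,[round(28*abs(np.cos(np.radians(a-th)))+22*abs(np.sin(np.radians(a-th))),1) for a in(0,151.7,156.4,90,170)])
im=cv2.imread("pics/w5.png"); g=cv2.resize(im[165:225,250:310],None,fx=8,fy=8,interpolation=cv2.INTER_CUBIC); g2=cv2.resize(cv2.imread("pics/w3.png")[170:250,425:525],None,fx=6,fy=6,interpolation=cv2.INTER_CUBIC)[:480]
```

```text
side0 0.15 width 27.8 alpha 151.7
side0 0.165 width 27.0 alpha 151.7
side0 0.18 width 27.3 alpha 151.7
w3 0.15 width 26.6 alpha 156.0
w3 0.165 width 27.2 alpha 156.0
w3 0.18 width 26.8 alpha 156.0
w4 0.15 width 24.5 alpha 162.6
w4 0.165 width 25.1 alpha 162.6
w4 0.18 width 15.5 alpha 162.6
w5 0.15 width 27.2 alpha 175.9
w5 0.165 width 28.0 alpha 175.9
w5 0.18 width 28.5 alpha 175.9
14 [np.float64(32.5), np.float64(35.5), np.float64(35.6), np.float64(28.1), np.float64(34.5)]
-14 [np.float64(32.5), np.float64(32.6), np.float64(31.3), np.float64(28.1), np.float64(29.5)]
62 [np.float64(32.6), np.float64(22.1), np.float64(24.1), np.float64(35.1), np.float64(29.6)]
-62 [np.float64(32.6), np.float64(35.5), np.float64(35.6), np.float64(35.1), np.float64(34.6)]
```

The widths point to a minimum at about -20°, meaning the 22 mm flats face that way. I'll open, turn the tool by -0.4 rad and re-grip, expecting about 22 mm.

Call:
apply_moves(delta_pos=[[0,0,0],[0,0,0],[0,0,0],[0,0,0],[0,0,0],[0,0,0],[0,0,0],[0,0,0]], dr=[[0,0,0],[0,0,0],[0,0,0],[0,0,-0.2],[0,0,-0.4],[0,0,-0.6],[0,0,-0.78],[0,0,-0.78]], jaw=[0.6,0.6,0.6,0.6,0.6,0.6,0.5,0.4])

```text
time: 11.67
tool_pos: [0.4773, 0.0469, 0.1764]
tool_rot: [-3.141, 0.0, 1.181]
contact_force: [0.5, -0.1, -0.5]
opening: 0.0457
grip_force: 0.0
```

Call:
apply_moves(delta_pos=[[0,0,0],[0,0,0],[0,0,0],[0,0,0],[0,0,0],[0,0,0],[0,0,0],[0,0,0]], dr=[[0,0,0],[0,0,0],[0,0,0],[0,0,0],[0,0,0],[0,0,0],[0,0,0],[0,0,0]], jaw=[0.2,0,0,0,0,0,0,0], force=30)

```text
time: 12.33
tool_pos: [0.4774, 0.0469, 0.1767]
tool_rot: [-3.142, 0.0, 1.184]
contact_force: [-0.2, -0.9, -0.6]
opening: 0.0281
grip_force: 30.0
```

The jaw reads 28.1 mm, so it now holds flat on the 28 mm faces. I'll lift straight out, firm the grip and move to look at the block.

Call:
apply_moves(delta_pos=[[0,0,0],[0,0,0.08],[0,0,0.17],[0,0,0.26],[0,0,0.35],[0,0,0.44],[0,0,0.53],[0,0,0.58]], dr=[[0,0,0],[0,0,0],[0,0,0],[0,0,0],[0,0,0],[0,0,0],[0,0,0],[0,0,0]], jaw=[0,0,0,0,0,0,0,0], force=50)

```text
time: 13.0
tool_pos: [0.4778, 0.0469, 0.4131]
tool_rot: [3.136, -0.002, 1.184]
contact_force: [0.1, -0.1, -0.8]
opening: 0.0278
grip_force: 50.0
```

Call:
apply_moves(delta_pos=[[-0.01,-0.08,0],[-0.03,-0.17,0],[-0.05,-0.26,0],[-0.07,-0.35,0],[-0.1,-0.44,0],[-0.12,-0.52,0],[-0.12,-0.52,0],[-0.12,-0.52,0]], dr=[[0,0,0.1],[0,0,0.2],[0,0,0.35],[0,0,0.5],[0,0,0.65],[0,0,0.78],[0,0,0.78],[0,0,0.78]], jaw=[0,0,0,0,0,0,0,0])

```text
time: 13.67
tool_pos: [0.429, -0.1625, 0.4085]
tool_rot: [-3.141, -0.0, 1.57]
contact_force: [0.2, -0.5, -1.3]
opening: 0.0277
grip_force: 50.0
```

Run:
```python
from h import *
import pickle
st,im=snap("wrist","w6"); pickle.dump(st,open("w6.pkl","wb")); print(st["time"],st["tool_pos"],st["tool_rot"],st["opening"])
st,im=snap("side","side2")
```

```text
13.6667 [ 0.42896115 -0.16248081  0.40849447] [-3.14123067e+00 -3.97583589e-04  1.56966325e+00] 0.027735341613503904
```

Call:
apply_moves(delta_pos=[[0,-0.08,0],[0,-0.16,0],[0,-0.24,0],[0,-0.32,0],[0,-0.4,0],[0,-0.4,0],[0,-0.4,0]], dr=[[0,0,0],[0,0,0],[0,0,0],[0,0,0],[0,0,0],[0,0,0],[0,0,0]], jaw=[0,0,0,0,0,0,0])

```text
time: 14.35
tool_pos: [0.4301, -0.3211, 0.4078]
tool_rot: [-3.141, -0.001, 1.573]
contact_force: [0.4, 1.6, -1.1]
opening: 0.0278
grip_force: 50.0
```

Run:
```python
from h import *
import pickle
st,im=snap("wrist","w7"); pickle.dump(st,open("w7.pkl","wb")); print(st["time"],st["tool_pos"],st["tool_rot"],st["opening"])
snap("side","side3"); snap("top","top3")
P=(.57,-.165,.134); 
for k in(2,6,7):
    s=pickle.load(open(f"w{k}.pkl","rb")); im=cv2.imread(f"pics/w{k}.png"); u=proj("wrist",P,s); x,y=(u-22).astype(int); c=im[max(y,0):y+44,max(x,0):x+44]
    g=cv2.GaussianBlur(c,(3,3),0).max(2); print(k,u.round(1),"min",g.min(),np.unravel_index(g.argmin(),g.shape)[::-1]+np.array([x,y]))
```

```text
14.35 [ 0.43005818 -0.32108116  0.40782217] [-3.14069664e+00 -1.45525608e-03  1.57323503e+00] 0.027791966089413405
2 [415.9 157.3] min 62 [421 156]
6 [381.3 173.6] min 63 [388 174]
7 [385.2  59.9] min 64 [391  63]
```

Run:
```python
from h import *
import pickle
rs=[];uv=[]
for n,f,c0 in(("wrist","w2",(421,156)),("wrist","w6",(388,174)),("wrist","w7",(391,63)),("top","top1",(368.5,162.6)),("top","top0",(368.5,162.6))):
    st=pickle.load(open(f+".pkl","rb")) if n=="wrist" else None
    im=cv2.imread(f"pics/{f}.png"); x,y=int(c0[0])-11,int(c0[1])-11; c=cv2.resize(im[y:y+23,x:x+23],None,fx=6,fy=6,interpolation=cv2.INTER_CUBIC); hs=cv2.cvtColor(c,cv2.COLOR_BGR2HSV).astype(int)
    ring=((hs[...,0]>=17)&(hs[...,0]<=35)&(hs[...,1]>(60))); dark=c.max(2)<(115 if n=="wrist" else 50)
    def big(m):
        N,l,sc,cc=cv2.connectedComponentsWithStats(m.astype(np.uint8)); i=1+sc[1:,4].argmax(); return (l==i)
    d=big(dark); e=None
    m=big(ring|d); p=np.argwhere(m)[:,::-1].astype(np.float32); hull=cv2.convexHull(p.reshape(-1,1,2)); e=cv2.fitEllipse(hull)
    cc=(np.array(e[0])+.5)/6-.5+[x,y]; dc=(np.argwhere(d)[:,::-1].mean(0)+.5)/6-.5+[x,y]
    print(f,"ring+dark",cc.round(2),(np.array(e[1])/6).round(1),"dark",dc.round(2),d.sum()/36)
    rs.append(ray(n,cc,st)); uv.append((n,st,cc))
for S in([0,1,2],[0,1,2,3],[1,2,3],[0,2],[2,3]):
    p,e=cross([rs[i] for i in S]); print(S,p.round(4),np.round(e,4))
for r in rs: print(plane(r,.134).round(4))
```

```text
w2 ring+dark [420.01 157.21] [14.9 15.4] dark [420.51 156.64] 67.61111111111111
w6 ring+dark [385.52 174.38] [15.2 15.3] dark [386.24 173.87] 65.08333333333333
w7 ring+dark [389.51  61.08] [15.1 16. ] dark [390.1   60.86] 75.5
top1 ring+dark [368.79 162.91] [12.6 12.9] dark [368.19 162.06] 26.61111111111111
top0 ring+dark [368.74 162.97] [12.6 12.9] dark [368.34 162.41] 34.138888888888886
[0, 1, 2] [ 0.5765 -0.1659  0.1335] [0.0002 0.0002 0.0001]
[0, 1, 2, 3] [ 0.5754 -0.1662  0.1361] [0.0011 0.0007 0.0001 0.0017]
[1, 2, 3] [ 0.575  -0.1665  0.1375] [0.0012 0.0001 0.0012]
[0, 2] [ 0.5767 -0.1658  0.1329] [0.0001 0.0001]
[2, 3] [ 0.5739 -0.167   0.1405] [0.0001 0.0001]
[ 0.5763 -0.1655  0.134 ]
[ 0.5763 -0.166   0.134 ]
[ 0.5762 -0.166   0.134 ]
[ 0.5758 -0.1684  0.134 ]
[ 0.5757 -0.1683  0.134 ]
```

The hole triangulates to (0.5765,-0.166,0.1335). Its height matches the given 134 mm, and the top view agrees within 2.5 mm. Next I'll check the rod's pose in the hand.

Run:
```python
from h import *
import pickle
C=[]
for k in(6,7):
    s=pickle.load(open(f"w{k}.pkl","rb")); T=R.from_euler("xyz",s["tool_rot"]).as_matrix(); im=cv2.imread(f"pics/w{k}.png")
    pr=[proj("wrist",s["tool_pos"]+T@np.array([0,0,z]),s) for z in(.164,.114,.0587,-.04)]; print(k,np.round(pr,1))
    x,y=240,160; c=cv2.resize(im[y:y+120,x:x+80],None,fx=5,fy=5,interpolation=cv2.INTER_CUBIC)
    C.append(c)
cv2.imwrite("pics/rod.png",np.hstack(C)[:600,:800])
```

```text
6 [[280.  191.2]
 [279.9 205.7]
 [279.8 228.6]
 [279.2 309.9]]
7 [[280.  191.2]
 [279.9 205.7]
 [279.8 228.6]
 [279.2 309.9]]
```

View pics/rod.png

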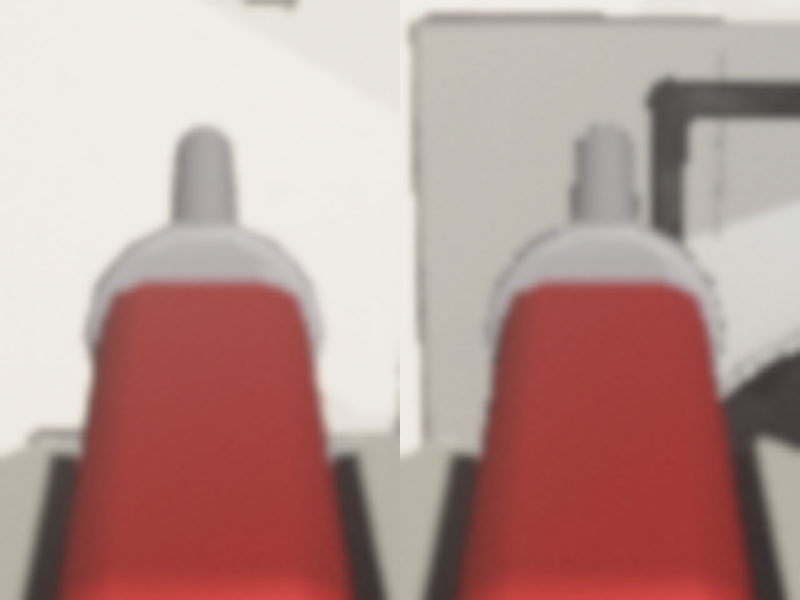

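The rod is straight in the grip: rod column 280.4, guard centre column 280.2 and tip edge row 185. Next I'll compute the in-hand offset, the block's yaw and the insertion targets.

Run:
```python
from h import *
import pickle
s=pickle.load(open("w6.pkl","rb")); T=R.from_euler("xyz",s["tool_rot"]).as_matrix()
for x0 in(0,.001,.002,.003):
    f=lambda x,z: proj("wrist",s["tool_pos"]+T@np.array([x,0,z]),s)[1].round(1)
    c=np.array([x0,0,.158]); m,_=cam("wrist"); cpos=np.array(m["hand_eye"])[:3,3]; up=np.array([1,0,0]); d=c-cpos; d/=np.linalg.norm(d); pr=np.array(up-d*(d@up)); pr/=np.linalg.norm(pr)
    e=c+.006*pr; print(x0,"guard rim top/under",f(x0+.017,.0527),f(x0+.017,.0587),"tip edge",f(e[0],e[2]))
s2=pickle.load(open("w2.pkl","rb")); o=lambda q:(375+(q[0]-259.7)/3.256-.35,125+q[1]/3.256-.35)
for a,b,z in(((310,27),(302,290),.1115),((514,25),(487,325),.1565)):
    A,B=[plane(ray("wrist",o(q),s2),z) for q in(a,b)]; v=A-B; print(A.round(4),B.round(4),"yaw",np.arctan2(-v[0],v[1]).round(4))
# top: dark block face edges crop: front edge(bottom) (406,567)->(568,567); upper (411,420)->(575,418)
o2=lambda q:(330+(q[0]-335.8)/3.134-.35,120+(q[1]-358.2)/3.134-.35)
for a,b,z in(((406,567),(566,570),.1115),((411,419),(600,421),.1565)):
    A,B=[plane(ray("top",o2(q)),z) for q in(a,b)]; v=A-B; print(A.round(4),B.round(4),"yaw",np.arctan2(-v[0],v[1]).round(4))
```

```text
0 guard rim top/under 208.4 205.8 tip edge 186.8
0.001 guard rim top/under 207.0 204.4 tip edge 185.8
0.002 guard rim top/under 205.6 203.0 tip edge 184.8
0.003 guard rim top/under 204.1 201.6 tip edge 183.9
[ 0.5414 -0.1305  0.1115] [ 0.5304 -0.2503  0.1115] yaw -0.0909
[ 0.6189 -0.1314  0.1565] [ 0.6049 -0.2623  0.1565] yaw -0.1068
[ 0.5398 -0.1343  0.1115] [ 0.527  -0.2313  0.1115] yaw -0.1315
[ 0.6181 -0.1425  0.1565] [ 0.6042 -0.2539  0.1565] yaw -0.1237
```

Run:
```python
from h import *
import pickle
Hc=np.array([.5763,-.166,.134])
def frame(g):
    xf=np.array([np.cos(np.radians(30))*np.cos(g),np.cos(np.radians(30))*np.sin(g),.5]); y=np.array([-np.sin(g),np.cos(g),0]); return xf,y
g=-.11; xf,yf=frame(g)
for n,f in(("wrist","w2"),("wrist","w6"),("wrist","w7"),("top","top1")):
    st=pickle.load(open(f+".pkl","rb")) if n=="wrist" else None
    im=cv2.GaussianBlur(cv2.imread(f"pics/{f}.png"),(3,3),0).astype(np.float32)
    for name,c in(("front",-.045),("back",.045)):
        if name=="front" and f=="w7": pass
        pts=[]
        for yy in np.linspace(-.045,.026,24):
            ds=np.linspace(-.010,.010,81); P=[Hc+xf*(c+d)+yf*yy for d in ds]; uv=np.array([proj(n,p,st) for p in P],np.float32)
            if uv.min()<1 or uv[:,1].max()>250 and n=="wrist": continue
            v=cv2.remap(im,uv[:,:1],uv[:,1:],cv2.INTER_LINEAR)[:,0]
            gr=np.linalg.norm(v[6:]-v[:-6],axis=1); k=gr.argmax(); pts.append((yy,ds[k+3]))
        if len(pts)<8: continue
        pts=np.array(pts); w=np.ones(len(pts),bool)
        for _ in range(5):
            p=np.polyfit(pts[w,0],pts[w,1],1); r=abs(np.polyval(p,pts[:,0])-pts[:,1]); w=r<max(.0012,1.5*np.median(r))
        print(f,name,"offset mm",(p[1]*1000).round(2),"dyaw",(-p[0]*np.cos(np.radians(30))).round(4),"yaw",round(g-p[0]*np.cos(np.radians(30)),4),w.sum(),len(pts),"rms",(r[w].std()*1e3).round(2))
```

```text
w2 front offset mm -0.39 dyaw -0.0069 yaw -0.1169 24 24 rms 0.19Traceback (most recent call last):
  File "<stdin>", line 14, in <module>
  File "h.py", line 20, in proj
    m,f=cam(n); p=np.array(p,float)
        ~~~^^^
  File "h.py", line 5, in cam
    m=eyes.camera_model(n); f=210/np.tan(np.radians(m["vertical_fov"])/2); return m,f
ValueError: time passes only in moves, steps and waits
```

```bash
sed -i 's/^def cam(n):/import functools\n@functools.lru_cache\ndef cam(n):/' h.py
python3 - <<'E'
from h import *
import pickle
Hc=np.array([.5763,-.166,.134]); g=-.115; C=np.cos(np.radians(30))
xf=np.array([C*np.cos(g),C*np.sin(g),.5]); yf=np.array([-np.sin(g),np.cos(g),0])
for n,f in(("wrist","w2"),("wrist","w6"),("wrist","w7"),("top","top1")):
    st=pickle.load(open(f+".pkl","rb")) if n=="wrist" else None
    im=cv2.GaussianBlur(cv2.imread(f"pics/{f}.png"),(3,3),0).astype(np.float32)
    for name,c in(("front",-.045),("back",.045)):
        pts=[]
        for yy in np.linspace(-.045,.026,24):
            ds=np.linspace(-.010,.010,81); uv=np.array([proj(n,Hc+xf*(c+d)+yf*yy,st) for d in ds],np.float32)
            if uv.min()<1 or (uv[:,1].max()>250 and n=="wrist"): continue
            v=cv2.remap(im,uv[:,:1],uv[:,1:],cv2.INTER_LINEAR)[:,0]
            gr=np.linalg.norm(v[6:]-v[:-6],axis=1); pts.append((yy,ds[gr.argmax()+3]))
        if len(pts)<8: continue
        pts=np.array(pts); w=np.ones(len(pts),bool)
        for _ in range(5):
            p=np.polyfit(pts[w,0],pts[w,1],1); r=abs(np.polyval(p,pts[:,0])-pts[:,1]); w=r<max(.0012,1.5*np.median(r))
        print(f,name,"offset mm",(p[1]*1000).round(2),"yaw",round(g-p[0]*C,4),w.sum(),len(pts))
E
```

```text
w2 front offset mm -0.31 yaw -0.1193 24 24
w2 back offset mm -0.24 yaw -0.112 24 24
w6 front offset mm -9.18 yaw -0.1132 24 24
w6 back offset mm 7.45 yaw -0.1123 24 24
w7 front offset mm -3.67 yaw -0.1954 24 24
w7 back offset mm 6.28 yaw -0.0317 16 24
top1 front offset mm -1.26 yaw -0.1117 24 24
top1 back offset mm -0.86 yaw -0.1137 24 24
```

The block's yaw is -0.113 rad (six edge fits agree). I'll compute the rotations and waypoints for the approach.

```bash
cat > ins.py <<'E'
from h import *
g=-.113; S,C=.5,np.sqrt(.75); Hc=np.array([.5763,-.1662,.1338]); x0=.0013; tz=.0587
a=np.array([-S*np.cos(g),-S*np.sin(g),C]); xt=np.array([-np.sin(g),np.cos(g),0]); Rt=np.column_stack([xt,np.cross(-a,xt),-a])
def tcp(d): return Hc+a*(tz+.105+d)-xt*x0   # d: tip above mouth
def need(d):
    s=telemetry.observe(); r=R.from_euler("xyz",s["tool_rot"]).as_matrix()
    tip=s["tool_pos"]+r@[x0,0,tz+.105]; e=tip-Hc
    print("t",s["time"],"pos",s["tool_pos"].round(4),"share",((tcp(d)-s["tool_pos"])/.4).round(4),"dr",(R.from_matrix(Rt@r.T).as_rotvec()/.5).round(3))
    print("tip along/x/y mm",(np.array([e@a,e@np.cross(xt,a),e@xt])*1e3).round(2),"F",s["contact_force"].round(1),"open",s["opening"].round(4),"q",s["qpos"].round(2))
E
python3 - <<'E'
from ins import *
need(.03)
r0=R.from_euler("xyz",[np.pi,0,1.573]); r1=R.from_rotvec(-.2*xt)*R.from_rotvec([0,0,g+np.pi/2-1.573])*r0
print("r1",((r1*r0.inv()).as_rotvec()/.5).round(3),"r2",((R.from_matrix(Rt)*r1.inv()).as_rotvec()/.5).round(3),tcp(.03))
E
```

```text
t 14.5 pos [ 0.4301 -0.3195  0.4091] share [ 0.1247  0.4073 -0.2688] dr [-0.057 -1.045 -0.231]Traceback (most recent call last):
  File "<stdin>", line 2, in <module>
  File "ins.py", line 9, in need
    print("tip along/x/y mm",(np.array([e@a,e@np.cross(xt,a),e@xt])*1e3).round(2),"F",s["contact_force"].round(1),"open",s["opening"].round(4),"q",s["qpos"].round(2))
                                                                                                                         ^^^^^^^^^^^^^^^^^^
AttributeError: 'float' object has no attribute 'round'
```

Call:
apply_moves(delta_pos=[[0,0.08,0],[0,0.16,0],[0,0.24,0],[0,0.32,0],[0,0.38,0],[0,0.408,0],[0,0.408,0],[0,0.408,0]], dr=[[0,0,0],[0,0,-0.05],[-0.01,-0.05,-0.1],[-0.015,-0.15,-0.116],[-0.02,-0.3,-0.116],[-0.029,-0.45,-0.116],[-0.029,-0.523,-0.116],[-0.029,-0.523,-0.116]], jaw=[0,0,0,0,0,0,0,0])

```text
time: 15.17
tool_pos: [0.4282, -0.1553, 0.4099]
tool_rot: [2.876, 0.009, 1.517]
contact_force: [0.7, 0.3, -1.2]
opening: 0.028
grip_force: 50.0
```

Call:
apply_moves(delta_pos=[[0.02,0,-0.04],[0.04,0,-0.08],[0.06,0,-0.12],[0.08,0,-0.16],[0.1,0,-0.21],[0.125,0,-0.25],[0.125,0,-0.27],[0.125,0,-0.27]], dr=[[-0.005,-0.1,-0.02],[-0.01,-0.2,-0.04],[-0.015,-0.3,-0.06],[-0.02,-0.4,-0.08],[-0.025,-0.5,-0.11],[-0.029,-0.523,-0.116],[-0.029,-0.523,-0.116],[-0.029,-0.523,-0.116]], jaw=[0,0,0,0,0,0,0,0])

```text
time: 15.83
tool_pos: [0.4788, -0.1568, 0.2987]
tool_rot: [2.623, -0.003, 1.457]
contact_force: [0.0, -0.2, -2.3]
opening: 0.0276
grip_force: 50.0
```

Call:
apply_moves(delta_pos=[[0,0,0],[0,0,0],[0,0,0]], dr=[[0,0,0],[0,0,0],[0,0,0]], jaw=[0,0,0])

```text
time: 16.08
tool_pos: [0.4799, -0.1582, 0.3021]
tool_rot: [2.616, 0.001, 1.456]
contact_force: [-0.9, -0.3, -1.9]
opening: 0.0279
grip_force: 50.0
```

```bash
sed -i 's/s\["opening"\].round(4)/s["opening"]/' ins.py
python3 - <<'E'
from ins import *
import pickle
need(.03)
st,im=snap("wrist","w8"); pickle.dump(st,open("w8.pkl","wb")); st,im=snap("side","side4"); snap("top","top4")
m=pickle.load(open("w8.pkl","rb")); print("hole pred",proj("wrist",Hc,m),"tip pred",proj("wrist",Hc+a*.03,m))
E
```

```text
t 16.0833 pos [ 0.4799 -0.1582  0.3021] share [-0.      0.0041 -0.0015] dr [0.002 0.003 0.005]
tip along/x/y mm [30.41  0.73 -1.93] F [-0.9 -0.3 -1.9] open 0.027896278352120822 q [-0.63 -0.02  1.87  0.34  0.85 -0.68]
hole pred [279.79370773 181.59518899] tip pred [279.77130528 188.22472236]
```

Run:
```python
from ins import *
im=cv2.imread("pics/w8.png"); x,y=262,164; c=cv2.resize(im[y:y+40,x:x+36],None,fx=4,fy=4,interpolation=cv2.INTER_CUBIC); hs=cv2.cvtColor(c,cv2.COLOR_BGR2HSV).astype(int)
print("lab map (h,s,v) rows every 1px:")
ring=(hs[...,0]>=17)&(hs[...,0]<=35)&(hs[...,1]>60); dark=c.max(2)<115; grey=(hs[...,1]<50)&~dark; red=((hs[...,0]<6)|(hs[...,0]>172))&(hs[...,1]>120)
for r in range(2,160,4): print(y+r//4,''.join('D' if dark[r,k] else 'Y' if ring[r,k] else 'g' if grey[r,k] else 'R' if red[r,k] else '.' for k in range(2,144,4)))
```

```text
lab map (h,s,v) rows every 1px:
164 ....................................
165 ....................................
166 ....................................
167 ....................................
168 ....................................
169 ....................................
170 ....................................
171 ....................................
172 ................YYY.Y...............
173 .............YYYYYYYYYY.............
174 ............YYYYYYYYYYYY............
175 ...........YYY.DDDDDDYYYYY..........
176 ..........YYYDDDDDDDDDYYYY..........
177 ..........YY.DDDDDDDDDDYYYY.........
178 .........YYYDDDDDDDDDDDDYYYY........
179 .........YY.DDDDDDDDDDDDDYYY........
180 .........YY.DDDDDDDDDDDDDYYY........
181 ........YYY.DDDDDDDDDDDDDYYY........
182 ........YYY.DDDDDDDDDDDDDYYY........
183 ........YYY..DDDDDDDDDDDDYYY........
184 ........YYY...DDDggggDDD.YYY........
185 .........YYY...ggggggg...YY.........
186 .........YYY...gggggggg.YYY.........
187 ..........YYY..gggggggg.YY..........
188 ...........YY.gggggggggg............
189 ..............gggggggggg............
190 .............Dgggggggggg............
191 .............Dggggggggggg...........
192 .............Dggggggggggg...........
193 .............gggggggggggg...........
194 .............gggggggggggg...........
195 .............Dggggggggggg...........
196 .............Dggggggggggg...........
197 .............Dggggggggggg...........
198 .............Dggggggggggg...........
199 .............Dggggggggggg...........
200 .............Dggggggggggg...........
201 .............Dggggggggggg...........
202 .............gggggggggggg...........
203 .............gggggggggggg...........
```

The wrist view agrees with the prediction: the ring centre is at about (279.5,182) (predicted (279.8,181.6)), and the rod is about 1 px to the right. I'll correct that and advance to just above the mouth.

Call:
apply_moves(delta_pos=[[0.01,0.002,-0.02],[0.02,0.001,-0.04],[0.031,0.0006,-0.056],[0.031,0.0006,-0.056],[0.031,0.0006,-0.056],[0.031,0.0006,-0.056]], dr=[[0,0,0.005],[0,0,0.005],[0,0,0.005],[0,0,0.005],[0,0,0.005],[0,0,0.005]], jaw=[0,0,0,0,0,0])

```text
time: 16.73
tool_pos: [0.4919, -0.1576, 0.2781]
tool_rot: [2.618, -0.001, 1.458]
contact_force: [-0.2, -0.3, -0.7]
opening: 0.0279
grip_force: 50.0
```

Run:
```python
from ins import *
need(-.01)
st,im=snap("wrist","w9"); im=im[:,:,::-1]
x,y=262,164; hs=cv2.cvtColor(im,cv2.COLOR_BGR2HSV).astype(int)
print("hole pred",proj("wrist",Hc,st))
for r in range(170,206): print(r,''.join('D' if im[r,k].max()<115 else 'Y' if 17<=hs[r,k,0]<=35 and hs[r,k,1]>60 else 'g' if hs[r,k,1]<50 else '.' for k in range(262,298)))
```

```text
t 16.7333 pos [ 0.4919 -0.1576  0.2781] share [ 0.0196 -0.003  -0.0281] dr [-0.002 -0.001 -0.   ]
tip along/x/y mm [ 3.69 -1.33  0.41] F [-0.2 -0.3 -0.7] open 0.02792348285429852 q [-0.61  0.03  1.9   0.35  0.78 -0.69]
hole pred [281.78257306 189.65484282]
170 ....................................
171 ....................................
172 ....................................
173 ....................................
174 ....................................
175 ....................................
176 ....................................
177 ....................................
178 ....................................
179 ....................................
180 ................YYYYYYYYY...........
181 ...............YYYYYYYYYYY..........
182 ..............YYYYYDYYYYYYYY........
183 .............YYYDDDDDDDYYYYY........
184 ............YY.DDDgDDDDDDYYYY.......
185 ...........YYY.DggggggDDDDYYYY......
186 ..........YYY..ggggggggDDDDYYY......
187 ..........YYY.ggggggggggDDDYYY......
188 ..........YY..gggggggggggDDDYYY.....
189 ..........YY..gggggggggggDDDYYY.....
190 ..........YY..gggggggggggDDDYYY.....
191 ..........YY..ggggggggggggD.YYY.....
192 ..........YY.DggggggggggggD.YY......
193 ..........YY.Dggggggggggg..YYY......
194 ...........YYDggggggggggg..YYY......
195 ............DDggggggggggg.YYY.......
196 ............DDggggggggggg.YY........
197 ............DDggggggggggg.Y.........
198 ............DDggggggggggg...........
199 ............DDggggggggggg...........
200 ............DDggggggggggg...........
201 ............DDggggggggggg...........
202 ............DDggggggggggg...........
203 ............gggggggggggggg..........
204 ............gggggggggggggg..........
205 ..........ggggggggggggggggg.........
```

Call:
apply_moves(delta_pos=[[0.005,-0.001,-0.002],[0.01,-0.002,-0.01],[0.015,-0.003,-0.019],[0.0196,-0.0035,-0.0281],[0.0196,-0.0035,-0.0281],[0.0196,-0.0035,-0.0281]], dr=[[0,0,0],[0,0,0],[0,0,0],[0,0,0],[0,0,0],[0,0,0]], jaw=[0,0,0,0,0,0])

```text
time: 17.28
tool_pos: [0.4996, -0.159, 0.2666]
tool_rot: [2.619, -0.001, 1.458]
contact_force: [-0.9, -0.6, -1.4]
opening: 0.0277
grip_force: 50.0
```

Run:
```python
from ins import *
need(-.035)
```

```text
t 17.2833 pos [ 0.4996 -0.159   0.2666] share [ 0.0314 -0.0032 -0.0535] dr [-0.002 -0.001 -0.   ]
tip along/x/y mm [-10.16  -0.38  -0.02] F [-0.9 -0.6 -1.4] open 0.027671678215714826 q [-0.6   0.05  1.9   0.35  0.75 -0.69]
```

The tip is 10 mm inside with no contact force. I'll continue straight along the axis.

Call:
apply_moves(delta_pos=[[0.008,-0.0008,-0.0134],[0.0157,-0.0016,-0.0268],[0.0235,-0.0024,-0.04],[0.0314,-0.0032,-0.0535],[0.0314,-0.0032,-0.0535],[0.0314,-0.0032,-0.0535]], dr=[[0,0,0],[0,0,0],[0,0,0],[0,0,0],[0,0,0],[0,0,0]], jaw=[0,0,0,0,0,0])

```text
time: 17.78
tool_pos: [0.5123, -0.1603, 0.2451]
tool_rot: [2.619, -0.001, 1.458]
contact_force: [-0.9, -0.6, -0.2]
opening: 0.0279
grip_force: 50.0
```

Run:
```python
from ins import *
need(-.07)
```

```text
t 17.7833 pos [ 0.5123 -0.1603  0.2451] share [ 0.0433 -0.0048 -0.0754] dr [-0.002 -0.002 -0.   ]
tip along/x/y mm [-35.18  -0.16   0.11] F [-0.9 -0.6 -0.2] open 0.027886949109079327 q [-0.58  0.1   1.91  0.37  0.68 -0.7 ]
```

Call:
apply_moves(delta_pos=[[0.0085,-0.001,-0.015],[0.0173,-0.002,-0.03],[0.026,-0.003,-0.045],[0.0347,-0.004,-0.06],[0.0433,-0.0048,-0.0754],[0.0433,-0.0048,-0.0754],[0.0433,-0.0048,-0.0754]], dr=[[0,0,0],[0,0,0],[0,0,0],[0,0,0],[0,0,0],[0,0,0],[0,0,0]], jaw=[0,0,0,0,0,0,0])

```text
time: 18.37
tool_pos: [0.5296, -0.1622, 0.2149]
tool_rot: [2.619, -0.001, 1.458]
contact_force: [0.5, -0.5, -1.8]
opening: 0.0275
grip_force: 50.0
```

Run:
```python
from ins import *
need(-.104)
```

```text
t 18.3667 pos [ 0.5296 -0.1622  0.2149] share [ 0.0422 -0.0049 -0.0735] dr [-0.002 -0.002 -0.   ]
tip along/x/y mm [-70.04  -0.19   0.17] F [ 0.5 -0.5 -1.8] open 0.027508202539704412 q [-0.56  0.17  1.93  0.39  0.6  -0.73]
```

Call:
apply_moves(delta_pos=[[0.0085,-0.001,-0.015],[0.0173,-0.002,-0.03],[0.026,-0.003,-0.045],[0.034,-0.004,-0.06],[0.039,-0.0045,-0.068],[0.0422,-0.0049,-0.0735],[0.0422,-0.0049,-0.0735],[0.0422,-0.0049,-0.0735]], dr=[[0,0,0],[0,0,0],[0,0,0],[0,0,0],[0,0,0],[0,0,0],[0,0,0],[0,0,0]], jaw=[0,0,0,0,0,0,0,0])

```text
time: 19.03
tool_pos: [0.5465, -0.1642, 0.186]
tool_rot: [2.618, -0.001, 1.458]
contact_force: [-0.0, 0.1, -1.8]
opening: 0.0274
grip_force: 50.0
```

Run:
```python
from ins import *
need(-.107)
```

```text
t 19.0333 pos [ 0.5465 -0.1642  0.186 ] share [ 0.0037 -0.0002 -0.0078] dr [-0.001 -0.     0.   ]
tip along/x/y mm [-1.0354e+02  2.7000e-01 -2.0000e-02] F [-0.   0.1 -1.8] open 0.02739580411197097 q [-0.55  0.24  1.93  0.43  0.53 -0.76]
```

Call:
apply_moves(delta_pos=[[0.0013,0,-0.0025],[0.0025,0,-0.0045],[0.0025,0,-0.0045],[0.0025,0,-0.0045]], dr=[[0,0,0],[0,0,0],[0,0,0],[0,0,0]], jaw=[0,0,0,0])

```text
time: 19.37
tool_pos: [0.5471, -0.1643, 0.1855]
tool_rot: [2.617, 0.0, 1.458]
contact_force: [-10.5, 1.2, 9.1]
opening: 0.0279
grip_force: 50.0
```

Call:
apply_moves(delta_pos=[[0.0013,0,-0.0025],[0.0025,0,-0.0045],[0.0025,0,-0.0045]], dr=[[0,0,0],[0,0,0],[0,0,0]], jaw=[0,0,0])

```text
time: 19.62
tool_pos: [0.5473, -0.1643, 0.1855]
tool_rot: [2.616, 0.001, 1.459]
contact_force: [-30.3, 1.7, 29.3]
opening: 0.0278
grip_force: 50.0
```

The guard is seated; contact came at 104 mm depth as expected. I'll relax the push, open, and retract along the axis.

Call:
apply_moves(delta_pos=[[-0.003,0,0.005],[-0.004,0,0.007],[-0.004,0,0.007],[-0.004,0,0.007],[-0.004,0,0.007],[-0.004,0,0.007],[-0.004,0,0.007]], dr=[[0,0,0],[0,0,0],[0,0,0],[0,0,0],[0,0,0],[0,0,0],[0,0,0]], jaw=[0,0,0.3,0.5,0.5,0.5,0.5])

```text
time: 20.2
tool_pos: [0.547, -0.1642, 0.1852]
tool_rot: [2.618, -0.001, 1.458]
contact_force: [0.3, -0.2, -0.3]
opening: 0.0453
grip_force: 0.0
```

Call:
apply_moves(delta_pos=[[-0.02,0.002,0.035],[-0.04,0.004,0.07],[-0.07,0.008,0.12],[-0.1,0.011,0.173],[-0.13,0.015,0.225],[-0.16,0.018,0.277],[-0.19,0.022,0.33],[-0.22,0.025,0.38]], dr=[[0,0,0],[0,0,0],[0,0,0],[0,0,0],[0,0,0],[0,0,0],[0,0,0],[0,0,0]], jaw=[0.5,0.5,0.5,0.5,0.5,0.5,0.5,0.5])

```text
time: 20.87
tool_pos: [0.4583, -0.154, 0.3385]
tool_rot: [2.618, -0.0, 1.458]
contact_force: [-0.2, -0.9, -0.6]
opening: 0.0457
grip_force: 0.0
```

Call:
apply_moves(delta_pos=[[0,0,0.01],[0,0,0.01],[0,0,0.01],[0,0,0.01]], dr=[[0,0,0],[0,0,0],[0,0,0],[0,0,0]], jaw=[0.5,0.5,0.5,0.5])

```text
time: 21.2
tool_pos: [0.4589, -0.154, 0.3397]
tool_rot: [2.62, -0.002, 1.458]
contact_force: [-0.2, 0.5, -0.2]
opening: 0.0461
grip_force: 0.0
```

Run:
```python
from ins import *
import pickle
st,im=snap("wrist","w10"); print(st["time"],st["tool_pos"],st["contact_force"].round(1),st["opening"])
_,t=snap("top","top5"); _,s=snap("side","side5")
for n,i,stt in(("wrist",im,st),("top",t,None),("side",s,None)):
    hs=cv2.cvtColor(i,cv2.COLOR_RGB2HSV); m=(((hs[...,0]<6)|(hs[...,0]>172))&(hs[...,1]>130)&(hs[...,2]>50)).astype(np.uint8)
    N,l,sc,c=cv2.connectedComponentsWithStats(m); print(n,[(sc[k].tolist(),c[k].round(1).tolist()) for k in range(1,N) if sc[k,4]>80],"pred handle z6,mid,96",[proj(n,Hc+a*z,stt).round(0).tolist() for z in(.006,.051,.096)])
# peeler in the tray (top view): dark handle
g=t[190:310,165:240].max(2)<60; N,l,sc,c=cv2.connectedComponentsWithStats(g.astype(np.uint8)); k=1+sc[1:,4].argmax(); p=np.argwhere(l==k)[:,::-1]+[165,190]
v=np.linalg.svd(p-p.mean(0),full_matrices=False)[2][0]; q=(p-p.mean(0))@v
E=[plane(ray("top",p.mean(0)+v*e),.013).round(4) for e in(q.min(),q.max())]; print("peeler handle ends",E,"(bay .467,.2103)")
```

```text
21.2 [ 0.45885706 -0.1539996   0.33973238] [-0.2  0.5 -0.2] 0.04613600472174076
wrist [([265, 169, 28, 36, 568], [279.0, 183.1])] pred handle z6,mid,96 [[280.0, 177.0], [280.0, 185.0], [280.0, 196.0]]
top [([364, 158, 20, 24, 251], [371.5, 167.6])] pred handle z6,mid,96 [[368.0, 163.0], [372.0, 169.0], [377.0, 174.0]]
side [([302, 38, 21, 10, 162], [312.2, 42.6]), ([326, 211, 28, 33, 399], [340.8, 228.8])] pred handle z6,mid,96 [[348.0, 241.0], [341.0, 229.0], [332.0, 216.0]]
peeler handle ends [array([0.4871, 0.2081, 0.013 ]), array([0.3851, 0.2088, 0.013 ])] (bay .467,.2103)
```

The steel's handle matches the seated prediction in all three views. The peeler lies at bay offset of about (2,-2) mm, parallel to the tray, and the gripper is clear of everything. I'm handing in.

```bash
python3 -c "
from cell import job
print(job.hand_in())"
```

```text
the job is handed in; nothing more can be done
None
```

I handed the job in at about 21 s of the 58 s allowed: the steel is in the block's hole with its guard on the wood, and the peeler lies flat in the tray's empty compartment. Both were checked in the camera views; the hand-in returned no verdict.

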